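# Flip open the large tea caddy

## Robot

A 6-joint arm with a two-finger parallel gripper is mounted at the origin on the work surface. World frame = base frame: x ahead of the robot, y to its left, z up, the work surface at z = 0. Lengths are in m, angles in rad, forces in N, time in s.
With the tool pointing down it reaches from about 0.3 to 0.875 m from the base axis. Payload 4.2 kg.
Tool frame: the origin (TCP) lies at the very end of the fingers, on their centre line; the grasp point (between the pads) lies grip_point_offset behind it (grip_point_offset is the distance from the TCP to the grasp point, in m); z points along the fingers, y is the line along which they close (so a half turn about z gives the same grasp; the last joint's range is limited). The gripper opens to 85 mm and grips with 20 to 120 N. Pads are 22 mm wide; open, the fingers measure 114 mm over their backs; the gripper's body (76 mm by 85 mm) begins 54 mm behind the grasp point. The pads swing forward as they close: fully open they stand 13 mm farther back than shut.
Start: joints at [-1.31, 0.32, 1.565, -0, 1.257, -0.02], TCP at [0.159, -0.552, 0.201] pointing down, gripper open.
Joint ranges: [-3.11, 3.11], [-0.84, 2.01], [0.21, 2.61], [-1.34, 4.49], [0.05, 2.63], [-2.56, 2.56]. Speed limits (rad/s): [2.57, 2.57, 3.14, 3.14, 3.14, 3.14].

## Interface

Orientations are given as a unit quaternion [x, y, z, w].
In Python, from station import state, grab_frame, job_done, grip_point_offset gives the robot as it stands.
- The arm moves only by the shell command python3 -m crank 'ROWS' [OPENING] [FORCE]. ROWS is JSON, a list of rows, each a list of 4 numbers: the shift along the tool's x, y, z in mm, then the turn about the tool's z in degrees. A call has 1 to 10 rows; each row shifts and turns the commanded pose from where the row before left it, along the tool's axes as they then stand; what a row does not reach is not made up. A row lasts 1/8 s, in which the tool goes at most 62.5 mm and 10.7 degrees, less where a joint would pass 70% of its speed; a pose out of reach is approached as far as the arm can. A call with a gripper value outside its range is refused whole. OPENING is the finger opening in mm, from 0 to 85.4, set as the call begins (- or left out, the last holds). The fingers move at their own pace and stop on an object; FORCE is the grip in N (left out, the last holds). Time passes only in rows, so rows that do not move let the fingers close. It gives the time, the measured TCP pose, the force, the opening and the grip force at its end, in the units of the state.
- state(): the state, without advancing time (a new reading comes with each control period).
- grab_frame(name): name is "scene" or "top" or "wrist"; returns a dict with "img" (420x560x3 uint8, blue, green, red), "vfov" (degrees; the focal length in pixels is half the picture's height over the tangent of half this angle, whatever the lens; pixels are square), "cx", "cy" (the principal point, pixels), "R" (3x3) and "t" (3): a world point X has camera coordinates R X + t; the wrist camera has in their place "mount" (4x4, takes a point from camera to tool coordinates, whose origin is the TCP and whose axes are the flange's). Camera axes: x right, y down, z forward; pixel columns grow to the right and rows downward; lengths in m; the calibration is good to about 2 mm. A picture is of the moment at which its call begins: read the wrist's pose just before it. There is no depth.
- job_done(): hands the job in; it is judged then, once.
The state is a dict: "time": time; "qpos": joint angles; "qvel": joint speeds; "joint_efforts": joint torques, N m; "position": TCP position; "orientation": TCP orientation; "ft_force": force on the tool from outside, world axes, zero at the start; "wrist_torque": the same for the moment, N m; "opening": finger opening in m; "finger_force": force on a finger pad.
Only numpy, scipy, OpenCV 4.12 (cv2) and the standard library are available. Lean on these libraries where they do the work, as an engineer would, in place of code of your own. Each camera call takes 0.05 s, during which the arm holds its last target. There are 200 camera calls.

## Task

Flip open the lid of the larger tea caddy with closed fingers or a fingertip: push its front tab up and over, past upright, until it lies back against its stop and stays open by itself, then move the hand clear. Only push the lid, do not pinch it; do not lift, tip or shove the caddy, keep the small caddy shut, and leave everything else standing where it is.

Things in the scene. Friction and masses are not known exactly. Their poses are not given: they have to be found in the camera images.
- large_caddy: The larger tea caddy: open white tin 110 (x) x 170 (y) x 85 (z) mm, loose on the counter, about 1 kg, walls 4 mm. Origin: centre of its underside; z up; its front faces -x (roughly the robot). A wooden lid is hinged on its far (+x) top edge.
- large_lid (a joint): Hinge angle of the large caddy's lid: 0 shut (flat), grows as the front edge rises and swings back; balance point about 1.5 rad (beyond it the lid falls back by itself, before it, it falls shut), stop at 1.95 rad. Hinge nearly free: gravity alone moves the lid.
- large_lid_tab (a point): Middle of the lower front edge of the large lid's finger tab; moves with the lid. The lid: flat wood, 8 mm thick, 174 mm wide, 0.14 kg, level with the tin's front face; in the middle of its front edge a flat tab 50 mm wide stands out 28 mm, so tilted fingers can go under it. Underside of lid and tab 86 mm up when shut. x points along the lid to the hinge.
- large_lid_hinge (a point): Middle of the large lid's hinge axis (parallel to the caddy's y), at the lid's underside: 55 mm in +x of the caddy's origin and 86 mm up, 138 mm from the tab's front edge.
- small_caddy: The small caddy, same make: tin 90 (x) x 100 (y) x 70 (z) mm, with a lid of the same kind (tab 50 mm wide, 28 mm out; underside 71 mm up). To be left shut. Origin: centre of its underside.
- small_lid (a joint): Hinge angle of the small caddy's lid, 0 shut. Leave it shut.
- jar: Bystander: closed glass jar, diameter 54, height 100 mm, in a row with the two caddies (any order). Origin: centre of its underside.
- mug: Bystander: white mug, diameter 76, height 85 mm, with a handle, nearer the robot than the row, a little right. Origin: centre of its underside.
- soap: Bystander: green bottle, diameter 64, height 190 mm, at the left. Origin: centre of its underside.
- can: Bystander: tin can, diameter 72, height 100 mm, at the right. Origin: centre of its underside.
- bowl: Bystander: bowl, diameter 130, height 50 mm, beyond the row, a little left. Origin: centre of its underside.
- spoon: Bystander: spoon 170 mm long, lying flat, nearer the robot than the row, a little left. Origin: on the counter under its middle.
- shaker: Bystander: steel shaker, diameter 44, height 72 mm, beyond the row, a little right. Origin: centre of its underside.

How it is judged:
At the end, for the whole second after the job is handed in: The large caddy's lid rests open at more than 1.8 rad (stop at 1.95), still; the small lid is shut (below 0.1 rad); both caddies stand level and within 20 mm of where they stood; every bystander is within 30 mm of its place (value of joint large_lid above 1.8 rad and velocity of joint large_lid between -0.1 and 0.1 rad/s and value of joint small_lid below 0.1 rad and distance of each of large_caddy, small_caddy from where it was at the start of the episode below 0.02 m and angle between each of large_caddy, small_caddy's own z axis and vertical below 0.05 rad and linear speed of each of large_caddy, small_caddy below 0.02 m/s and distance of each of jar, mug, soap, can, bowl, spoon, shaker from where it was at the start of the episode below 0.03 m); the robot touches nothing.
It fails at once if a caddy is lifted (15 mm) (height (world z) of any of large_caddy, small_caddy above 0.015 m).
It fails at once if a caddy is tipped (more than 0.2 rad) (angle between any of large_caddy, small_caddy's own z axis and vertical above 0.2 rad).
It fails at once if a caddy is shoved more than 20 mm (distance of any of large_caddy, small_caddy from where it was at the start of the episode above 0.02 m).
It fails at once if the small caddy's lid is opened (more than 0.25 rad) (value of joint small_lid above 0.25 rad).
It fails at once if a bystander is moved more than 30 mm or knocked over (distance of any of jar, mug, soap, can, bowl, spoon, shaker from where it was at the start of the episode above 0.03 m or angle between any of jar, mug, soap, can, bowl, shaker's own z axis and vertical above 0.5 rad).
It also fails if it takes over 38 s, if anything falls off the work surface, if the arm or the gripper's body presses on something with over 40 N, if the wrist force passes 120 N, or if a joint passes its speed limit or range.

## Working session

There is one attempt and no reset: what is moved stays moved. The work goes in short steps, Python scripts to look and compute and a shell command to move; the robot and the scene stay as the last step left them, time stands still between calls to the robot, and variables do not carry over. Pictures are saved under pics/ and viewed, at most 10 in all, crops included, and the job is handed in when it is done.

```bash
ls; mkdir -p pics
python3 - <<'E'
from station import *
import cv2,numpy as np
print(state(),grip_point_offset)
for n in("scene","top"):
    f=grab_frame(n);cv2.imwrite(f"pics/{n}0.png",f["img"]);np.savez(f"{n}0.npz",**f)
    print(n,f["vfov"],f["cx"],f["cy"],f["R"],f["t"],[k for k in f])
print(grab_frame("wrist")["mount"])
E
```

```text
pics
{'time': 0.0, 'qpos': array([-1.30996591e+00,  3.20324917e-01,  1.56569946e+00,  1.09304470e-05,
        1.25740299e+00, -1.99911201e-02]), 'qvel': array([-0.00152256, -0.00057778, -0.0013806 ,  0.00058844, -0.00119119,
       -0.00036593]), 'joint_efforts': array([-2.45201445e-03, -4.15528178e+01, -2.34164643e+01, -6.82124301e-05,
        8.22084839e-03, -1.55866722e-06]), 'position': array([ 0.15922805, -0.55195083,  0.20055542]), 'orientation': array([ 9.90158412e-01,  1.39948122e-01, -1.05041198e-04, -9.11338303e-04]), 'ft_force': array([-0.30426533, -0.29094768,  0.23659856]), 'wrist_torque': array([-0.00012086, -0.02186287, -0.00217309]), 'finger_force': 0.0, 'opening': 0.08551198812968835} 0.0187
scene 47.52236641850728 273.31953910707557 216.53735664446427 [[ 0.63832095  0.76970049  0.01036982]
 [ 0.60754652 -0.49548123 -0.62079431]
 [-0.47268763  0.40256616 -0.7839049 ]] [-0.39090147 -0.31941072  1.65194957] ['img', 'vfov', 'cx', 'cy', 'R', 't']
top 56.88644913207306 280.0811694766516 210.26862037525558 [[-1.71809571e-03 -9.99998518e-01  1.09054262e-04]
 [-9.81113697e-01  1.66455591e-03 -1.93424774e-01]
 [ 1.93424305e-01 -4.39316905e-04 -9.81115103e-01]] [0.01048274 0.61604562 0.91735413] ['img', 'vfov', 'cx', 'cy', 'R', 't']
[[-6.75715692e-04 -9.51806215e-01 -3.06699319e-01  7.81037436e-02]
 [ 9.99999755e-01 -6.99624156e-04 -3.19821585e-05 -3.96825902e-04]
 [-1.84133435e-04 -3.06699266e-01  9.51806454e-01 -1.72806289e-01]
 [ 0.00000000e+00  0.00000000e+00  0.00000000e+00  1.00000000e+00]]
```

View pics/top0.png

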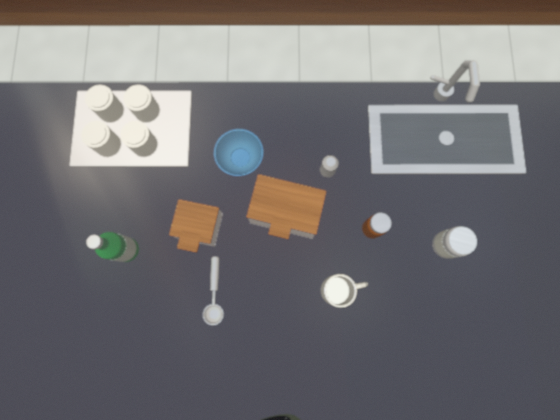

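View pics/scene0.png

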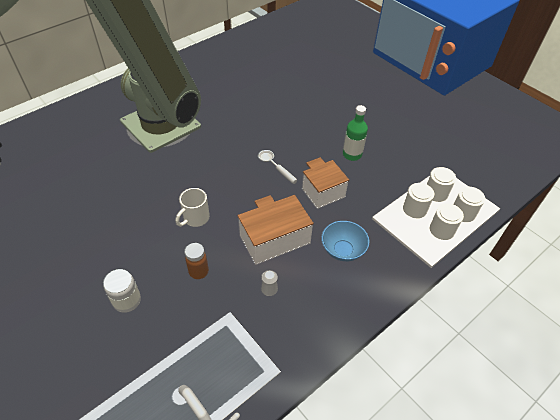

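The top view shows the large wooden lid around (287,208) with its tab at (280,230). The small caddy is at (195,222), the mug at (340,290) and the spoon at (213,290). In the scene view the large caddy is at (275,228).

```bash
cat > h.py <<'E'
import numpy as np,cv2
def ray(f,uv,z):
    fl=f["img"].shape[0]/2/np.tan(np.radians(float(f["vfov"]))/2)
    d=np.array([(uv[0]-f["cx"])/fl,(uv[1]-f["cy"])/fl,1])
    R=np.array(f["R"]);o=-R.T@f["t"];d=R.T@d
    return o+d*(z-o[2])/d[2]
def wood(f):
    h=cv2.cvtColor(f["img"],cv2.COLOR_BGR2HSV)
    return cv2.inRange(h,(5,110,60),(20,255,255))
E
python3 - <<'E'
from h import *
for n in("top","scene"):
    f=np.load(n+"0.npz");m=wood(f)
    cs=sorted(cv2.findContours(m,0,1)[0],key=cv2.contourArea)
    for c in cs[-4:]:
        (x,y)=c[:,0].mean(0)
        if cv2.contourArea(c)<150: continue
        P=np.array([ray(f,p+0.0,0.094)[:2] for p in c[:,0]])
        sm=cv2.approxPolyDP(c,2.5,True)[:,0]
        print(n,(x,y),cv2.contourArea(c))
        for s in sm: print("  ",s,ray(f,s,0.094)[:2].round(4))
E
```

```text
top (np.float64(193.0487804878049), np.float64(224.85365853658536)) 1662.0
   [179 200] [0.6354 0.2566]
   [170 234] [0.5517 0.2741]
   [180 238] [0.542  0.2496]
   [179 248] [0.518  0.2508]
   [196 251] [0.5108 0.21  ]
   [199 241] [0.5347 0.2038]
   [210 241] [0.5347 0.1774]
   [218 208] [0.6153 0.1606]
top (np.float64(285.6228813559322), np.float64(206.76271186440678)) 3254.0
   [258 175] [0.6985 0.064 ]
   [247 216] [0.5954 0.0897]
   [270 222] [0.5805 0.0339]
   [269 233] [0.5537 0.0362]
   [287 238] [ 0.5416 -0.007 ]
   [291 228] [ 0.5658 -0.0168]
   [315 233] [ 0.5535 -0.0744]
   [325 191] [ 0.6574 -0.101 ]
top (np.float64(274.87278106508876), np.float64(10.892011834319527)) 10742.0
   [0 0] [1.1943 0.7712]
   [ 0 21] [1.1298 0.7623]
   [13 23] [1.1237 0.7265]
   [64 22] [1.1265 0.5898]
   [67 19] [1.1356 0.5826]
   [69 23] [1.1235 0.576 ]
   [70 20] [1.1326 0.5742]
   [94 21] [1.1294 0.5093]
   [95 18] [1.1385 0.5075]
   [96 21] [1.1294 0.504 ]
   [100  18] [1.1385 0.494 ]
   [112  21] [1.1293 0.4609]
   [112  17] [1.1415 0.4619]
   [127  19] [1.1353 0.421 ]
   [135  14] [1.1
[... 2720 characters left out ...]
] [0.5026 1.4808]
   [544   2] [0.45   1.6214]
   [548   2] [0.4607 1.6348]
scene (np.float64(323.908256880734), np.float64(173.75229357798165)) 877.5
   [303 171] [0.5417 0.1697]
   [318 191] [0.6263 0.1506]
   [348 180] [0.6499 0.2463]
   [332 160] [0.5625 0.267 ]
   [325 163] [0.5585 0.2422]
   [320 157] [0.5308 0.2479]
   [307 162] [0.5218 0.2036]
   [310 168] [0.5456 0.1938]
scene (np.float64(273.48387096774195), np.float64(218.00537634408602)) 2185.0
   [294 195] [0.5948 0.0884]
   [275 202] [0.5809 0.0308]
   [270 195] [0.5525 0.0364]
   [255 200] [ 0.5404 -0.0074]
   [256 209] [ 0.5674 -0.0253]
   [238 215] [ 0.5531 -0.0758]
   [254 245] [ 0.6578 -0.1034]
   [312 224] [0.702  0.0582]
```

```bash
python3 -m crank '[[0,0,0,10.1],[0,0,0,10.1],[0,0,0,10.2],[15,-50,0,0],[15,-50,0,0],[15,-50,0,0],[15,-50,0,0],[15,-50,0,0],[15,-50,0,0],[15,-50,0,0]]' 0 40
python3 -m crank '[[15,-50,0,0],[15,-50,0,0],[15,-50,0,0],[14,-50,0,0],[14,-50,0,0],[12,-45,0,0],[0,0,0,0],[0,0,0,0]]'
python3 - <<'E'
from station import *
from scipy.spatial.transform import Rotation as R
import numpy as np,cv2
s=state();M=R.from_quat(s['orientation']).as_matrix();print(s,M)
ex=np.array([.969,-.247,0]);tab=np.array([.5465,.0144,.086])
print("tool delta to tab mm",M.T@(tab-s['position'])*1e3)
f=grab_frame("wrist");cv2.imwrite("pics/w1.png",f["img"])
E
```

```text
time: 1.4
position: [0.3482, -0.2378, 0.2014]
orientation: [0.992, -0.125, 0.0, 0.0]
ft_force: [0.5, -0.7, -0.7]
opening: -0.0003
finger_force: 0.0
time: 2.4
position: [0.5023, 0.0252, 0.201]
orientation: [0.992, -0.124, -0.001, 0.0]
ft_force: [0.0, -0.4, -0.6]
opening: -0.0001
finger_force: 0.0
{'time': 2.4, 'qpos': array([ 2.77369914e-02,  2.07164765e-01,  1.72291614e+00, -6.54055175e-04,
        1.21275092e+00,  1.84803232e+00]), 'qvel': array([-0.02168388, -0.010893  ,  0.00651048,  0.00147985, -0.00303106,
        0.00158509]), 'joint_efforts': array([ 7.55341016e-01, -3.44069052e+01, -2.32294142e+01,  4.75338323e-02,
       -3.20843188e-02,  1.23129492e-03]), 'position': array([0.5023007 , 0.02522693, 0.20103642]), 'orientation': array([ 9.92242907e-01, -1.24312250e-01, -5.65886741e-04,  3.96777698e-04]), 'ft_force': array([ 0.02008477, -0.35749973, -0.60650523]), 'wrist_torque': array([0.01579282, 0.03850877, 0.01568119]), 'finger_force': 0.0, 'opening': -0.00014931456112477872} [[ 9.69092289e-01 -2.46695447e-01 -1.22164287e-03]
 [-2.46696345e-01 -9.69092614e-01 -6.46706406e-04]
 [-1.02434555e-03  9.28093021e-04 -9.99999045e-01]]
tool delta to tab mm [ 45.62200215  -0.518235   114.98931343]
```

View pics/w1.png

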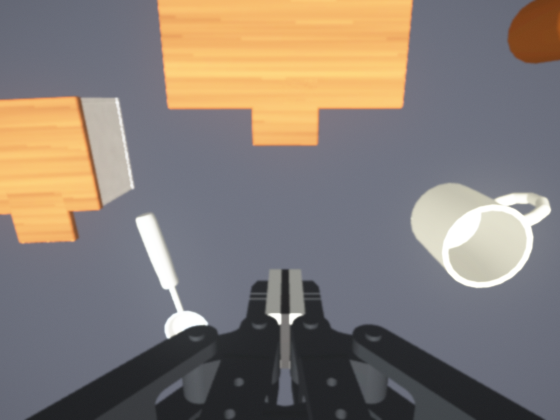

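The wrist view shows the tab squarely ahead (252–318, 108–145), centred on the fingers' column (285), with nothing in the way. I can't tilt the tool, so I'll press lightly on the tab's front edge and raise it by friction until the tip can get under it.

```bash
python3 -m crank '[[0,0,43,0],[0,0,43,0],[0,0,42,0],[13,0,0,0],[13,0,0,0],[2,0,0,0],[0,0,0,0],[0,0,0,0]]'
for i in 1; do python3 -m crank '[[2,0,0,0],[0,0,0,0]]'; done
python3 -m crank '[[2,0,0,0],[0,0,0,0]]'
```

```text
time: 3.45
position: [0.53, 0.0186, 0.074]
orientation: [0.992, -0.125, 0.0, -0.0]
ft_force: [0.0, 0.7, 0.8]
opening: 0.0001
finger_force: 0.0
time: 3.7
position: [0.5321, 0.0182, 0.0735]
orientation: [0.992, -0.124, 0.0, 0.0]
ft_force: [-0.0, 0.1, -0.4]
opening: 0.0001
finger_force: 0.0
time: 3.95
position: [0.5341, 0.0176, 0.0734]
orientation: [0.992, -0.125, 0.0, 0.0]
ft_force: [0.3, 0.0, -0.2]
opening: 0.0002
finger_force: 0.0
```

```bash
python3 -m crank '[[1.5,0,0,0],[0,0,0,0]]' | grep -E "pos|ft"
python3 -m crank '[[1.5,0,0,0],[0,0,0,0]]'| grep -E "pos|ft"
```

```text
position: [0.5355, 0.0172, 0.0734]
ft_force: [0.9, 0.9, 0.9]
position: [0.5369, 0.0168, 0.0734]
ft_force: [0.2, 0.7, -0.0]
```

```bash
python3 -m crank '[[1.5,0,0,0],[0,0,0,0]]' | grep -E "pos|ft"
```

```text
position: [0.5384, 0.0165, 0.0734]
ft_force: [0.3, 1.3, 0.8]
```

```bash
python3 -m crank '[[1.5,0,0,0],[0,0,0,0]]' | grep -E "pos|ft"
python3 - <<'E'
from station import *
import cv2
f=grab_frame("wrist");cv2.imwrite("pics/w2.png",f["img"][:340,150:420])
E
```

```text
position: [0.5398, 0.0161, 0.0734]
ft_force: [-0.5, -0.4, 0.0]
```

View pics/w2.png

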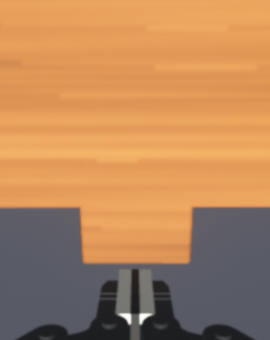

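Run:
```python
from station import *
import numpy as np
f=grab_frame("wrist");M=f["mount"];fl=210/np.tan(np.radians(f["vfov"])/2)
for v,z in((263,-.0206),(264.5,-.0126),(268,0),(268,-.0126)):
    d=M[:3,:3]@[(285-f["cx"])/fl,(v-f["cy"])/fl,1];o=M[:3,3]
    print(v,(o+d*(z-o[2])/d[2])*1e3)
```

```text
263 [  6.61528909   0.06611992 -20.6       ]
264.5 [  2.06855462   0.06702871 -12.6       ]
268 [-5.91247164  0.06809423  0.        ]
268 [  0.20644666   0.06619787 -12.6       ]
```

```bash
python3 -m crank '[[2,0,0,0],[0,0,0,0]]' | grep -E "pos|ft";python3 -m crank '[[2,0,0,0],[0,0,0,0]]' | grep -E "pos|ft"
python3 - <<'E'
from station import *
import cv2
f=grab_frame("wrist");cv2.imwrite("pics/w3.png",cv2.resize(f["img"][200:350,200:370],None,fx=4,fy=4,interpolation=2))
E
```

```text
position: [0.5418, 0.0156, 0.0734]
ft_force: [0.7, -0.5, 0.0]
position: [0.5438, 0.0151, 0.0734]
ft_force: [0.2, -0.2, -0.1]
```

View pics/w3.png

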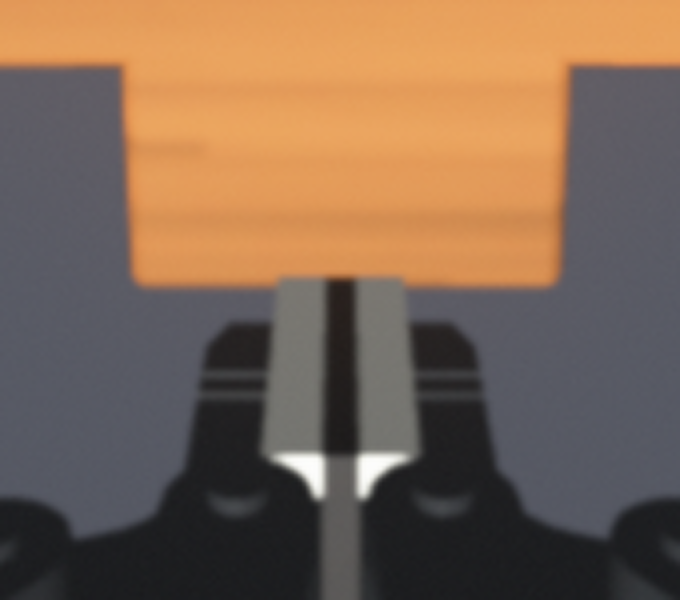

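Run:
```python
from station import *
import cv2,numpy as np
f=grab_frame("scene");cv2.imwrite("pics/s2.png",cv2.resize(f["img"][130:270,190:330],None,fx=4,fy=4,interpolation=2))
fl=210/np.tan(np.radians(f["vfov"])/2);p=state()['position']
for z in(0,.02,.033,.05):
    for x in (0,.011):
        c=f["R"]@(p+[x*.969,-x*.247,z])+f["t"];u=np.array([f["cx"]+fl*c[0]/c[2]-190,f["cy"]+fl*c[1]/c[2]-130])*4;print(z,x,u.round())
```

```text
0 0 [289. 286.]
0 0.011 [295. 297.]
0.02 0 [288. 268.]
0.02 0.011 [295. 279.]
0.033 0 [288. 255.]
0.033 0.011 [295. 266.]
0.05 0 [288. 239.]
0.05 0.011 [295. 250.]
```

View pics/s2.png

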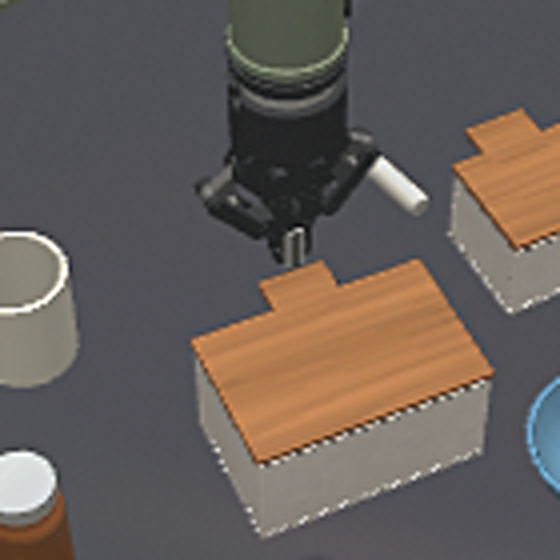

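The zoomed view puts the light finger strips over the tab edge at crop (340,280), yet there is no contact force. So the visible fingertips may end higher than the TCP suggests. I'll back off, go lower and approach again.

```bash
python3 -m crank '[[-15,0,0,0],[-7,0,0,0],[0,0,15,0],[0,0,10,0],[0,0,0,0],[6,0,0,0],[0,0,0,0]]' | grep -E "pos|ft"; python3 -m crank '[[4,0,0,0],[0,0,0,0]]' | grep -E "pos|ft"
python3 - <<'E'
from station import *
import cv2
f=grab_frame("wrist");cv2.imwrite("pics/w4.png",cv2.resize(f["img"][180:350,200:370],None,fx=3,fy=3,interpolation=2))
E
```

```text
position: [0.5293, 0.019, 0.0487]
ft_force: [0.2, -0.7, 1.0]
position: [0.5325, 0.018, 0.0486]
ft_force: [-0.2, -0.4, -0.7]
```

View pics/w4.png

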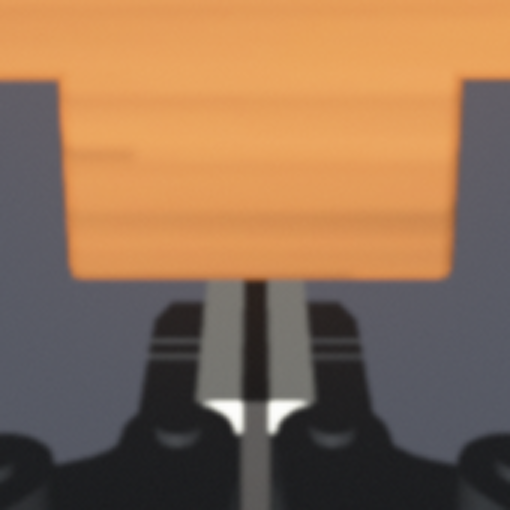

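```bash
python3 -m crank '[[-3,0,12,0],[0,0,0,0],[2,0,0,0],[0,0,0,0]]' | grep -E "pos|ft"; python3 -m crank '[[2,0,0,0],[0,0,0,0]]' | grep -E "pos|ft";python3 -m crank '[[1.5,0,0,0],[0,0,0,0]]' | grep -E "pos|ft"
```

```text
position: [0.5314, 0.0183, 0.0365]
ft_force: [-1.0, -0.1, -0.3]
position: [0.5333, 0.0178, 0.0365]
ft_force: [0.7, -0.1, 0.1]
position: [0.5345, 0.0174, 0.0364]
ft_force: [0.5, 0.9, -0.6]
```

```bash
python3 -m crank '[[1.5,0,0,0],[0,0,0,0]]' | grep -E "pos|ft";python3 -m crank '[[1.5,0,0,0],[0,0,0,0]]' | grep -E "pos|ft"
```

```text
position: [0.5354, 0.0172, 0.0363]
ft_force: [-0.7, 0.1, 0.8]
position: [0.5353, 0.0171, 0.0362]
ft_force: [-5.2, 1.0, 3.2]
```

```bash
python3 -m crank '[[0,0,-2,0],[0,0,-2,0],[0,0,-2,0],[0,0,0,0]]' | grep -E "pos|ft"
python3 - <<'E'
from station import *
import cv2
f=grab_frame("wrist");cv2.imwrite("pics/w5.png",cv2.resize(f["img"][100:350,100:460],None,fx=2,fy=2,interpolation=2))
f=grab_frame("scene");cv2.imwrite("pics/s5.png",cv2.resize(f["img"][170:270,220:350],None,fx=4,fy=4,interpolation=2))
from h import *
m=wood(f);c=max([c for c in cv2.findContours(m,0,1)[0] if 200<c[:,0,1].mean()<260],key=cv2.contourArea);print(cv2.approxPolyDP(c,2.5,True)[:,0].tolist())
E
```

```text
position: [0.5356, 0.0171, 0.042]
ft_force: [-5.2, 2.2, 0.0]
[[294, 194], [276, 201], [270, 194], [255, 200], [256, 208], [238, 214], [254, 245], [313, 223]]
```

View pics/s5.png

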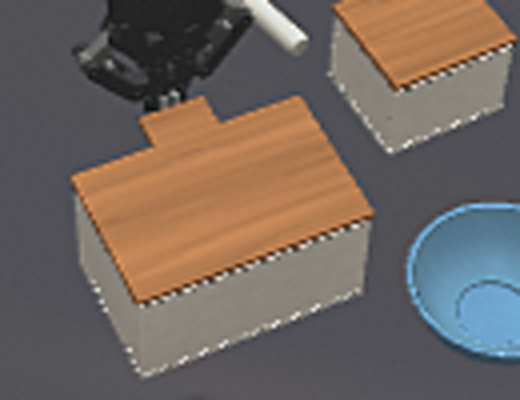

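The lid's front corners moved up a pixel in the scene view, so it is rising with the finger. I'll continue along the hinge arc.

```bash
cat > lid.py <<'E'
from station import *
from h import *
f=grab_frame("scene")
m=wood(f);c=max([c for c in cv2.findContours(m,0,1)[0] if 170<c[:,0,1].mean()<260 and c[:,0,0].mean()<300],key=cv2.contourArea);print(cv2.approxPolyDP(c,2.5,True)[:,0].tolist())
E
python3 -m crank '[[0.2,0,-2,0],[0.3,0,-2,0],[0.3,0,-2,0],[0.3,0,-2,0],[0,0,0,0]]' | grep -E "pos|ft"; python3 lid.py
```

```text
position: [0.5362, 0.0169, 0.0499]
ft_force: [-6.8, 2.4, -0.1]
[[238, 213], [254, 245], [313, 223], [295, 193], [275, 200], [270, 193], [255, 198], [257, 206]]
```

```bash
python3 -m crank '[[0.3,0,-3,0],[0.5,0,-3,0],[0.6,0,-3,0],[0.7,0,-3,0],[0.8,0,-3,0],[0,0,0,0]]' | grep -E "pos|ft"; python3 lid.py
```

```text
position: [0.5392, 0.0161, 0.0652]
ft_force: [-5.9, 2.3, 0.5]
[[295, 191], [277, 197], [271, 190], [255, 195], [256, 205], [238, 210], [254, 245], [313, 223]]
```

```bash
python3 -m crank '[[0.9,0,-4.5,0],[1,0,-4.3,0],[1.3,0,-4.2,0],[1.4,0,-4.2,0],[1.6,0,-4.1,0],[1.7,0,-4.1,0],[1.9,0,-4,0],[2,0,-4,0],[2.2,0,-3.9,0],[0,0,0,0]]' | grep -E "pos|ft|ori"; python3 lid.py
```

```text
position: [0.5536, 0.0125, 0.1032]
orientation: [0.992, -0.125, -0.001, -0.0]
ft_force: [-6.7, 2.1, 3.0]
[[298, 187], [278, 194], [274, 185], [257, 190], [259, 200], [239, 207], [255, 246], [313, 224]]
```

```bash
python3 -m crank '[[1.2,0,-4.3,0],[2.8,0,-4.3,0],[3,0,-4.2,0],[3.2,0,-4.2,0],[3.3,0,-4,0],[3.4,0,-4,0],[3.5,0,-3.9,0],[3.6,0,-3.9,0],[0,0,0,0]]' | grep -E "pos|ft"; python3 lid.py
```

```text
position: [0.579, 0.0061, 0.1358]
ft_force: [-0.5, -0.3, -0.1]
[[302, 186], [282, 193], [276, 183], [261, 189], [263, 199], [242, 206], [255, 246], [313, 224]]
```

```bash
python3 -m crank '[[3.9,0,-3.6,0],[4,0,-3.4,0],[4.1,0,-3.2,0],[4.2,0,-3,0],[4.3,0,-2.9,0],[4.4,0,-2.7,0],[4.5,0,-2.6,0],[4.5,0,-2.5,0],[0,0,0,0]]' | grep -E "pos|ft"; python3 lid.py
```

```text
position: [0.6113, -0.0021, 0.1596]
ft_force: [-0.5, -0.4, 0.5]
[[307, 188], [287, 195], [284, 186], [267, 192], [267, 202], [246, 209], [255, 247], [314, 225]]
```

```bash
python3 -m crank '[[5,0,-2.3,0],[5,0,-2,0],[5,0,-1.7,0],[5,0,-1.4,0],[5,0,-1.1,0],[5,0,-0.9,0],[5,0,-0.6,0],[5,0,0,0],[5,0,0,0],[0,0,0,0]]' | grep -E "pos|ft"; python3 lid.py;  python3 -m crank '[[4,0,0,0],[4,0,0,0],[4,0,0,0],[4,0,0,0],[4,0,0,0],[4,0,0,0],[0,0,0,0]]' | grep -E "pos|ft"
python3 - <<'E'
from station import *
import cv2
f=grab_frame("scene");cv2.imwrite("pics/s6.png",cv2.resize(f["img"][120:300,170:370],None,fx=3,fy=3,interpolation=2))
E
```

```text
position: [0.6548, -0.0133, 0.1692]
ft_force: [0.1, 0.7, -0.3]
[[315, 196], [294, 203], [292, 195], [277, 200], [274, 210], [253, 217], [255, 247], [313, 226]]
position: [0.678, -0.0192, 0.1693]
ft_force: [0.0, -0.1, -0.3]
```

View pics/s6.png

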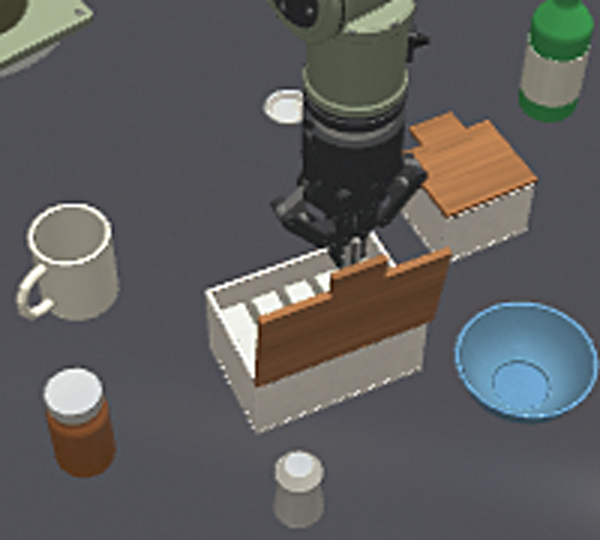

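The lid is now nearly upright, with its tab at crop (360,270). I'll keep pushing gently.

```bash
python3 -m crank '[[3,0,0,0],[3,0,0,0],[3,0,0,0],[3,0,0,0],[3,0,0,0],[0,0,0,0],[0,0,0,0]]' | grep -E "pos|ft|time"; python3 lid.py; python3 -m crank '[[3,0,0,0],[3,0,0,0],[3,0,0,0],[0,0,0,0],[0,0,0,0],[0,0,0,0]]' | grep -E "pos|ft|time"; python3 lid.py
```

```text
time: 17.15
position: [0.6922, -0.0228, 0.1694]
ft_force: [0.3, -0.3, -0.4]
[[324, 212], [290, 221], [284, 227], [261, 235], [255, 248], [314, 226]]
time: 17.95
position: [0.7009, -0.025, 0.1694]
ft_force: [0.3, -1.1, -0.1]
[[324, 212], [290, 221], [284, 227], [261, 235], [255, 248], [314, 226]]
```

```bash
python3 -m crank '[[-10,0,-10,0],[-25,0,-15,0],[-40,0,-15,0],[-45,0,0,0],[-45,0,0,0],[-20,0,0,0],[0,0,0,0],[0,0,0,0],[0,0,0,0],[0,0,0,0]]' | grep -E "pos|ft|time"
python3 - <<'E'
from station import *
import cv2
f=grab_frame("scene");cv2.imwrite("pics/s7.png",cv2.resize(f["img"][120:300,170:370],None,fx=3,fy=3,interpolation=2))
E
python3 lid.py
```

```text
time: 19.25
position: [0.5223, 0.0205, 0.2091]
ft_force: [-0.8, 0.2, 0.8]
[[324, 212], [290, 221], [284, 227], [261, 235], [255, 248], [314, 226]]
```

View pics/s7.png

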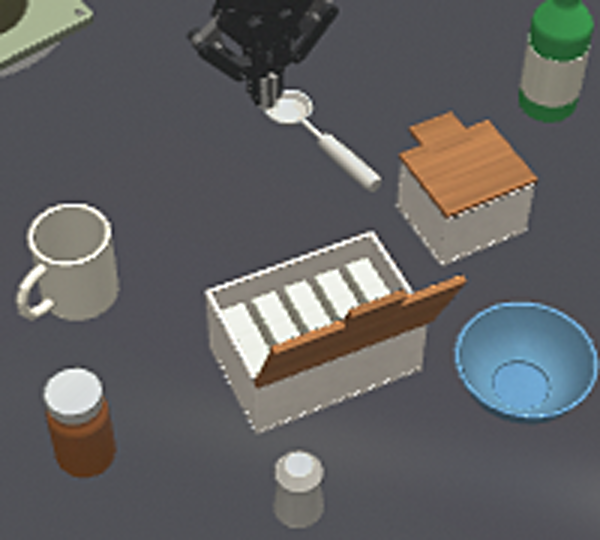

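The picture shows the lid lying back open, its edge running from (270,365) to (465,285). The small caddy is shut, everything else stands in place, and the hand is clear.

```bash
python3 -c "
from station import *
print(job_done())"
```

```text
the job is handed in; nothing more can be done
None
```

The large caddy's lid is open against its stop and stays there by itself, the hand is clear, nothing else was visibly disturbed, and the job is handed in (no verdict came back).

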